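# Chock the canister on the drain stand and fold its gate down

## Task

The metal canister on the sloping drain stand is kept from rolling only by the stand's blue gate, which is in the way. Set the yellow wedge chock on the stand in the middle between the gate's arms, thin end uphill, and push it snug against the canister's low side; then fold the gate all the way down by its red peg, so that the chock alone keeps the canister where it lay.

Things in the scene. Friction and masses are not known exactly. Their poses are not given: they have to be found in the camera images.
- stand: White stand, fixed. Origin on the desk under it; z up, x uphill (away from the robot, yaw within 0.3), y to the left across the slope. Its flat plate is 150 mm wide (y -75 to 75) and rises 8 degrees towards +x: top at z = 36 mm + 0.1405 * x, from the open low edge at x = -84 mm (surface 24 mm up) to a low lip at x = 106 mm. The grey lines are only colour.
- canister: Smooth metal canister, 64 mm diameter, 190 mm long, about 0.6 kg, with one dark and one green band, lying across the slope, free to roll. Origin on its axis at mid length; y along the axis (x and z turn as it rolls). It starts at x = 50.0 mm, z = 75.3 mm in the stand's frame, on the plate and leaning on the gate's two arms; its ends overhang the plate by about 20 mm.
- chock: Yellow wedge, lying loose on the desk on its flat underside, 90 mm long (x), 50 wide (y), 40 high, 0.18 kg. Origin at the centre of the underside. Thin end (toe, 2 mm thick) at x = +45 mm; the face climbs from there to the full 40 mm at x = -15 mm; from x = -15 to -45 mm it is a level-topped block with flat parallel sides to grip.
- chock_toe (a point): Middle of the chock's thin edge, at the underside (x = +45 mm in the chock's frame). With the chock flat on the plate, its face just touches the canister when this point is 12.4 mm, along the slope, short of the line where the canister rests on the plate; pushed farther, it rolls the canister a little uphill against hardly any force.
- gate (a joint): Blue gate, rad: 0 = up (square to the plate, so leaning 8 degrees downhill; stops the canister), 1.4 = down, at its stop. It folds downhill about a level axis along the stand's y at x = 17.7, z = 32.4 mm in the stand's frame and stays where left; stiff, about 2 N at the peg. Arms outside the plate, y 78 to 86 mm (reaching 90 mm from the axis) and y -78 to -86 mm (48 mm).
- gate_peg (a point): Point to hold on the gate's red peg, a round bar of 14 mm diameter that sticks out of the top of the long arm along the stand's +y, from y = 86 to 148 mm; this point is on its axis at y = 128 mm, 84 mm from the hinge axis, about 116 mm above the desk with the gate up and 36 mm with it down.
Mind the look-alikes: they are no part of the job. What is meant by the chock is not orange, and is the smaller of those in its own colour.

How it is judged:
By the outcome, as a careful person would: the job done as asked, in the order asked, and still so for the second after the job is handed in, with the robot touching nothing.
It also fails if it takes over 58 s, if anything falls off the work surface, if the arm or the gripper's body presses on something with over 40 N, if the wrist force passes 120 N, or if a joint passes its speed limit or range.

## Robot

A 7-joint arm with a two-finger parallel gripper is mounted at the origin on a cart in front of the work surface, level with it; the furniture and walls round the work are solid. World frame = base frame: x ahead of the robot, y to its left, z up, the work surface at z = 0. Lengths are in mm, angles in rad, forces in N, time in s.
With the tool pointing down it reaches from about 400 to 875 mm from the base axis. Payload 4.4 kg.
Tool frame: the origin (TCP) lies midway between the tips of the shut fingers; the grasp point (between the pads) lies 19 mm behind it; z points along the fingers, y is the line along which they close (so a half turn about z gives the same grasp; the last joint's range is limited). The gripper opens to 85 mm and grips with 20 to 120 N. Pads are 22 mm wide; open, the fingers measure 114 mm over their backs; the gripper's body (76 mm by 85 mm) begins 54 mm behind the grasp point. The pads swing forward as they close: fully open they stand 13 mm farther back than shut.
Start: joints at [1.117, 0.628, 0.038, 1.517, -0.027, 0.996, -0.02], TCP at [245.827, -601.736, 231.313] pointing down, gripper open.
Joint ranges: [-3.06, 3.06], [-0.37, 2.12], [-1.25, 1.32], [0.18, 2.47], [-1.1, 4.24], [0.23, 1.98], [-2.94, 2.94]. Speed limits (rad/s): [2.57, 2.57, 3.14, 3.14, 3.14, 3.14, 3.14].

## Interface

Orientations are given as [roll, pitch, yaw] about the fixed x, y, z axes, in that order (R = Rz(yaw) Ry(pitch) Rx(roll)).
In Python, from cell import ctrl gives the robot as it stands.
- The arm moves only by the shell command python3 -m handwheel 'ROWS'. ROWS is JSON, a list of rows, each a list of 3 entries, a list of its own where there are three numbers: the turn, a rotation vector about the tool's x, y, z in degrees, then the shift along the tool's x, y, z in m, then the closure, from 0 (fully open) to 1 (shut). A call has 1 to 5 rows; each row shifts and turns the commanded pose from where the row before left it, along the tool's axes as they then stand; what a row does not reach is not made up. A row lasts 1/12 s, in which the tool goes at most 41.7 mm and 7.16 degrees, less where a joint would pass 70% of its speed; a pose out of reach is approached as far as the arm can. A call is refused whole if a number of a shift passes 0.0417 or a number of a turn 7.16, either way. A call with a gripper value outside its range is refused whole. The fingers move at their own pace and stop on an object; the grip force is fixed at half the most. Time passes only in rows, so rows that do not move let the fingers close. It gives the time, the measured TCP pose, the force, the opening and the grip force at its end, in the units of the state.
- ctrl.read_state(): the state, without advancing time (a new reading comes with each control period).
- ctrl.get_image(name): name is "side" or "top" or "wrist"; returns a dict with "pixels" (400x640x3 uint8, red, green, blue), "fx", "fy", "cx", "cy" (pixels), "pose" (4x4, takes a point from camera to world coordinates); the wrist camera has in their place "T_tool_cam" (4x4, takes a point from camera to tool coordinates, whose origin is the TCP and whose axes are the flange's). Camera axes: x right, y up, looking along -z (the intrinsics and any distortion apply to the point x, -y, -z); pixel columns grow to the right and rows downward; lengths in mm; the calibration is good to about 2 mm. A picture is of the moment at which its call begins: read the wrist's pose just before it. There is no depth.
- ctrl.finish_job(): hands the job in; it is judged then, once.
The state is a dict: "clock": time; "qpos": joint angles; "qd": joint speeds; "tau": joint torques, N m; "eef_pos": TCP position; "tool_rot": TCP orientation; "force": force on the tool from outside, world axes, zero at the start; "torque": the same for the moment, N m; "width": finger opening in mm; "gripper_force": force on a finger pad.
Only numpy, scipy, OpenCV 4.12 (cv2) and the standard library are available. Lean on these libraries where they do the work, as an engineer would, in place of code of your own. Each camera call takes 0.05 s, during which the arm holds its last target. There are 200 camera calls.

## Working session

There is one attempt and no reset: what is moved stays moved. The work goes in short steps, Python scripts to look and compute and a shell command to move; the robot and the scene stay as the last step left them, time stands still between calls to the robot, and variables do not carry over. Pictures are saved under pics/ and viewed, at most 10 in all, crops included, and the job is handed in when it is done.

```bash
mkdir -p pics; ls; python3 - <<'E'
from cell import ctrl
import cv2,json
s=ctrl.read_state();print(s)
for n in("side","top"):
    d=ctrl.get_image(n);cv2.imwrite(f"pics/{n}0.png",d["pixels"][:,:,::-1])
    print(n,{k:(v.tolist() if hasattr(v,'tolist') else v) for k,v in d.items() if k!="pixels"})
E
```

```text
pics
{'clock': 0.0, 'qpos': array([ 1.11720983,  0.629365  ,  0.03844048,  1.51836551, -0.02703984,
        0.99628795, -0.01997769]), 'qd': array([-5.24965738e-04, -1.32336137e-03,  1.11060155e-03,  1.58812157e-03,
       -7.23366828e-04,  7.07800133e-04, -3.03566289e-05]), 'tau': array([ 3.11989033e-04, -5.63400292e+01,  1.22613855e+00, -1.93445778e+01,
        1.09859221e-02,  1.04722913e-02, -1.43669200e-05]), 'eef_pos': array([ 245.59410117, -601.14435527,  230.37761703]), 'tool_rot': array([-3.13968434e+00, -8.20437616e-06,  3.87788372e-01]), 'force': array([ 0.21893343, -0.14662523, -0.3909667 ]), 'torque': array([-0.00416642, -0.00991435, -0.01334219]), 'gripper_force': 0.0, 'width': 85.47341457392663}
side {'fx': 391.811276910917, 'fy': 391.811276910917, 'cx': 319.50858472894373, 'cy': 198.32599532382827, 'pose': [[0.9764000841447744, 0.1443455302423766, -0.16064633074279902, 339.28841205958986], [-0.2151805556473286, 0.586676275002308, -0.7807101106177141, -701.8422249272949], [-0.01844462396972429, 0.7968533844117522, 0.6038911156807591, 690.0741185034661], [0.0, 0.0, 0.0, 1.0]]}
top {'fx': 384.5271151504261, 'fy': 384.5271151504261, 'cx': 316.4065844278243, 'cy': 200.6598851033726, 'pose': [[0.020877414945820173, 0.9955195937848855, -0.09222186256824398, 399.8809557401929], [-0.9996787795030365, 0.02211198350887817, 0.012385394487942614, 76.76461944969327], [0.014369111193769244, 0.0919336639957265, 0.9956614535412233, 1274.041568739062], [0.0, 0.0, 0.0, 1.0]]}
```

View pics/top0.png

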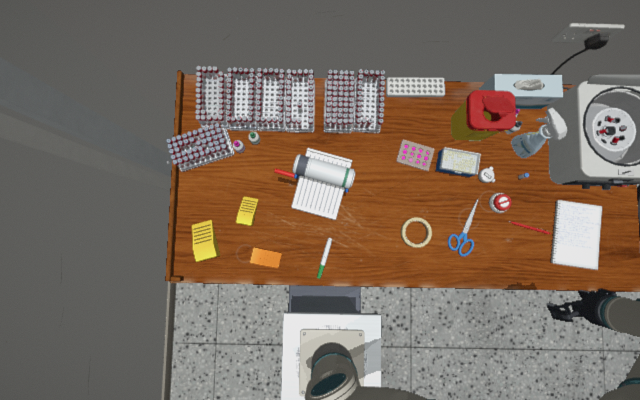

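View pics/side0.png

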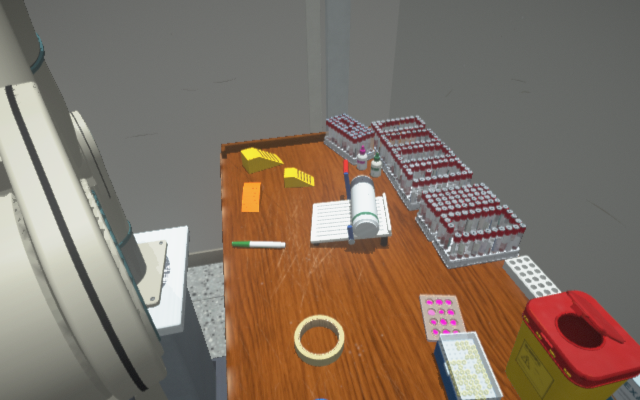

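Top view: the wedges are a large yellow one (204,240), a small yellow one (247,210) and an orange one (266,257). The chock must be the small yellow at (247,210), since it is not orange and is the smaller of the two yellows. The stand is around (322,185), the canister (324,171) and the red peg (285,174). I'll confirm with one enlarged crop.

```bash
python3 - <<'E'
import cv2,numpy as np
t=cv2.imread("pics/top0.png");s=cv2.imread("pics/side0.png")
a=cv2.resize(t[140:270,185:375],None,fx=4,fy=4,interpolation=cv2.INTER_CUBIC)[:, :]
cv2.imwrite("pics/crop1.png",a); print(a.shape)
b=cv2.resize(s[135:260,230:400],None,fx=4.7,fy=4.7,interpolation=cv2.INTER_CUBIC)
cv2.imwrite("pics/crop2.png",b); print(b.shape)
E
```

```text
(520, 760, 3)
(588, 799, 3)
```

View pics/crop1.png

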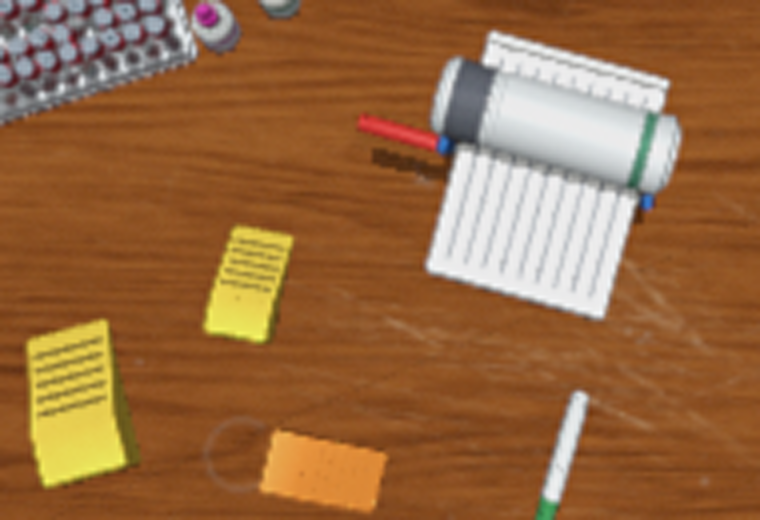

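View pics/crop2.png

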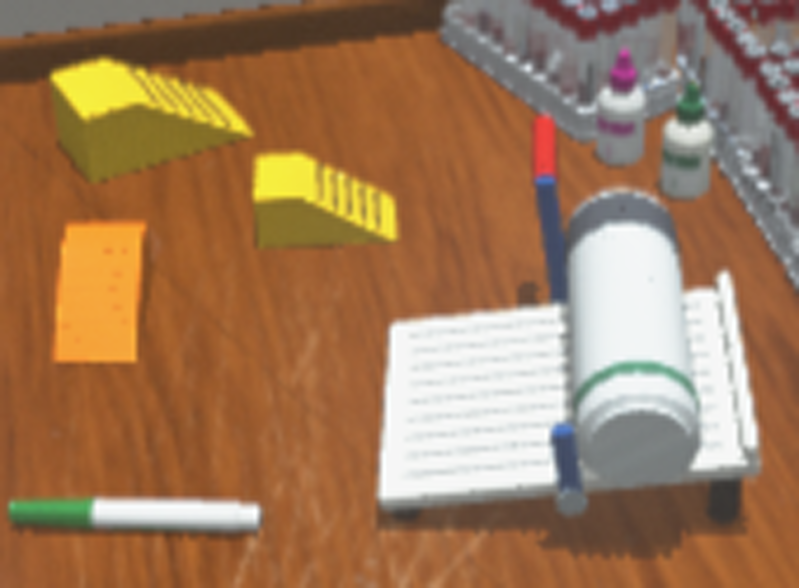

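The crops confirm it: the small yellow wedge has its toe edge at top crop (235,227)-(294,236) and its heel at (204,333)-(268,342), which fits 50 wide by 90 long. The next step is to fit poses from the corner pixels in both cameras.

```bash
cat > h.py <<'E'
import numpy as np
from scipy.optimize import least_squares
C={"side":dict(f=391.811,c=(319.509,198.326),T=np.array([[0.9764000841447744,0.1443455302423766,-0.16064633074279902,339.28841205958986],[-0.2151805556473286,0.586676275002308,-0.7807101106177141,-701.8422249272949],[-0.01844462396972429,0.7968533844117522,0.6038911156807591,690.0741185034661],[0,0,0,1]])),
"top":dict(f=384.527,c=(316.407,200.660),T=np.array([[0.020877414945820173,0.9955195937848855,-0.09222186256824398,399.8809557401929],[-0.9996787795030365,0.02211198350887817,0.012385394487942614,76.76461944969327],[0.014369111193769244,0.0919336639957265,0.9956614535412233,1274.041568739062],[0,0,0,1]]))}
def proj(n,P):
    c=C[n];p=(np.atleast_2d(P)-c["T"][:3,3])@c["T"][:3,:3]
    return np.c_[c["c"][0]+c["f"]*p[:,0]/-p[:,2],c["c"][1]+c["f"]*p[:,1]/p[:,2]]
def place(v,P):
    c,s=np.cos(v[2]),np.sin(v[2]);P=np.array(P,float)
    return np.c_[v[0]+c*P[:,0]-s*P[:,1],v[1]+s*P[:,0]+c*P[:,1],P[:,2]]
def fit(obs,x0):
    f=lambda v:np.concatenate([(proj(n,place(v,[P]))-p).ravel() for n,P,p in obs])
    r=least_squares(f,x0,x_scale=[100,100,1],loss="soft_l1");return r.x,f(r.x).reshape(-1,2)
E
python3 - <<'E'
from h import *
t=lambda x,y:("top",((x+.5)/4-.5+185,(y+.5)/4-.5+140))
s=lambda x,y:("side",((x+.5)/4.7-.5+230,(y+.5)/4.7-.5+135))
def O(P,o):return(o[0],P,np.array(o[1]))
L=84*.1405
ch=[O((45,25,2),t(235,227)),O((45,-25,2),t(294,236)),O((-45,25,40),t(204,333)),O((-45,-25,40),t(268,342)),
 O((45,-25,1),s(398,240)),O((-45,-25,0),s(257,246)),O((-45,-25,40),s(256,187)),O((-45,25,40),s(257,155))]
st=[O((-84,75,36-L),t(428,271)),O((-84,-75,36-L),t(603,319)),O((-84,-75,36-L),s(380,503)),O((-84,75,36-L),s(392,322)),
 O((17.7-84*.1392,148,32.4+84*.99),t(360,121)),O((17.7-84*.1392,148,32.4+84*.99),s(545,118))]
for o,x in((ch,(400,300,0)),(st,(450,80,0))):
    v,r=fit(o,x);print(v.round(3));print(r.round(1).tolist())
    for n in C:
        oo=[q for q in o if q[0]==n];print(n,fit(oo,x)[0].round(3))
    V=v
    if o is st: print("end axis",proj("top",place(v,[(50,95,75.3),(50,-95,75.3)])).round(1),"peg",place(v,[(17.7-84*.1392,128,32.4+84*.99)]))
E
```

```text
[ 4.79766e+02  2.86351e+02 -1.57000e-01]
[[-0.2, -0.5], [-0.1, -0.0], [0.0, -0.6], [-0.6, -0.1], [-0.2, 0.1], [0.2, 0.6], [-0.5, 2.2], [-0.5, -0.1]]
side [ 4.81194e+02  2.88568e+02 -1.87000e-01]
top [ 4.78744e+02  2.85681e+02 -1.44000e-01]
[ 5.56865e+02  4.89880e+01 -2.44000e-01]
[[-0.2, -0.5], [0.6, -0.4], [-0.2, -1.2], [-0.3, -0.0], [0.1, 0.0], [-0.3, 1.3]]
side [ 5.57471e+02  4.81840e+01 -2.41000e-01]
top [ 5.5560e+02  4.9287e+01 -2.4900e-01]
end axis [[295.9 163.2]
 [354.  178.9]] peg [[593.60302308 171.7493568  115.56      ]]
```

```bash
cat >> h.py <<'E'
from scipy.spatial.transform import Rotation as R
ST=(556.9,49.0,-.244); CH=(479.8,286.4,-.157)
def to(pos,rot,rows=1):
    "print total turn (deg, tool axes) and shift (m, tool axes) from measured pose"
    from cell import ctrl
    s=ctrl.read_state();A=R.from_euler("xyz",s["tool_rot"]);B=rot
    d=A.inv().apply(np.array(pos)-s["eef_pos"])/1000
    print("t",round(s["clock"],2),"pos",s["eef_pos"].round(1),"rpy",s["tool_rot"].round(3),"F",s["force"].round(1),"w",round(s["width"],1),"gf",round(s["gripper_force"],1))
    print("turn",(A.inv()*B).as_rotvec(degrees=True).round(2),"shift@now",d.round(4),"shift@after turn",(B.inv().apply(np.array(pos)-s["eef_pos"])/1000).round(4),"/rows",(d/rows).round(4))
down=lambda yaw,tilt=0:R.from_euler("z",yaw)*R.from_euler("y",tilt)*R.from_euler("x",np.pi)
E
python3 -m handwheel '[[[0,0,6.2],[0.018,-0.032,0],0],[[0,0,6.2],[0.018,-0.032,0],0],[[0,0,6.2],[0.018,-0.032,0],0],[[0,0,6.2],[0.018,-0.032,0],0],[[0,0,6.4],[0.018,-0.032,0],0]]'
python3 - <<'E'
from h import *
to((450.2,291.1,100),down(-.157))
E
```

```text
clock: 0.52
eef_pos: [305.6, -428.7, 231.0]
tool_rot: [-3.14, 0.001, -0.164]
force: [0.6, -0.2, -0.7]
width: 85.5
gripper_force: 0.0
t 0.52 pos [ 305.6 -428.7  231. ] rpy [-3.14e+00  1.00e-03 -1.64e-01] F [ 0.6 -0.2 -0.7] w 85.5 gf 0.0
turn [-0.06  0.06 -0.4 ] shift@now [ 0.0252 -0.7336  0.1318] shift@after turn [ 0.0302 -0.7336  0.131 ] /rows [ 0.0252 -0.7336  0.1318]
```

```bash

python3 -m handwheel '[[[0,0,0],[0.025,-0.033,0],0],[[0,0,0],[0.025,-0.033,0],0],[[0,0,0],[0.025,-0.033,0],0],[[0,0,0],[0.02,-0.036,0],0],[[0,0,0],[0,-0.041,0],0]]'
python3 -m handwheel '[[[0,0,0],[0,-0.041,0],0],[[0,0,0],[0,-0.041,0],0],[[0,0,0],[0,-0.041,0],0],[[0,0,0],[0,-0.041,0],0],[[0,0,0],[0,-0.041,0],0]]'
python3 -m handwheel '[[[0,0,0],[-0.01,-0.04,0],0],[[0,0,0],[-0.015,-0.038,0],0],[[0,0,0],[-0.015,-0.038,0],0],[[0,0,0],[-0.015,-0.038,0],0],[[0,0,0],[0,0,0],0]]'
python3 - <<'E'
from h import *
to((450.2,291.1,100),down(-.157))
E
```

```text
clock: 0.93
eef_pos: [432.4, -270.8, 231.2]
tool_rot: [3.14, -0.004, -0.155]
force: [1.0, -0.4, 0.5]
width: 85.6
gripper_force: 0.0
clock: 1.35
eef_pos: [459.5, -67.3, 231.2]
tool_rot: [-3.142, 0.0, -0.157]
force: [1.5, -0.1, 0.2]
width: 85.5
gripper_force: 0.0
clock: 1.77
eef_pos: [427.1, 100.3, 231.0]
tool_rot: [-3.138, 0.002, -0.144]
force: [0.9, -0.5, -0.8]
width: 85.7
gripper_force: 0.0
t 1.77 pos [427.1 100.3 231. ] rpy [-3.138e+00  2.000e-03 -1.440e-01] F [ 0.9 -0.5 -0.8] w 85.7 gf 0.0
turn [-0.22  0.14  0.77] shift@now [-0.0042 -0.1916  0.1318] shift@after turn [-0.0071 -0.1921  0.131 ] /rows [-0.0042 -0.1916  0.1318]
```

```bash

python3 -m handwheel '[[[0,0,0.5],[-0.001,-0.038,0.01],0],[[0,0,0.2],[-0.001,-0.038,0.015],0],[[0,0,0],[-0.001,-0.038,0.015],0],[[0,0,0],[-0.001,-0.038,0.015],0],[[0,0,0],[-0.001,-0.038,0.015],0]]'
python3 -m handwheel '[[[0,0,0],[0,0,0],0],[[0,0,0],[0,0,0],0]]'
python3 - <<'E'
from h import *
from cell import ctrl
import cv2
to((450.2,291.1,100),down(-.157))
d=ctrl.get_image("wrist");cv2.imwrite("pics/w1.png",d["pixels"][:,:,::-1]);print(d["fx"],d["cx"],d["cy"],d["T_tool_cam"].round(3).tolist(), d.keys())
E
```

```text
clock: 2.18
eef_pos: [456.0, 281.1, 160.4]
tool_rot: [3.141, 0.0, -0.169]
force: [1.1, -0.2, 0.3]
width: 85.2
gripper_force: 0.0
clock: 2.35
eef_pos: [454.9, 281.6, 159.7]
tool_rot: [3.14, 0.002, -0.164]
force: [-0.5, -0.9, 0.1]
width: 85.7
gripper_force: 0.0
t 2.35 pos [454.9 281.6 159.7] rpy [ 3.14e+00  2.00e-03 -1.64e-01] F [-0.5 -0.9  0.1] w 85.7 gf 0.0
turn [ 0.07  0.13 -0.42] shift@now [-0.006  -0.0087  0.0597] shift@after turn [-0.0061 -0.0086  0.0597] /rows [-0.006  -0.0087  0.0597]
292.27664935085386 318.0527136077245 203.11528776356084 [[-0.0, 0.96, 0.28, 71.034], [1.0, 0.0, 0.001, 0.325], [0.001, 0.28, -0.96, -142.668], [0.0, 0.0, 0.0, 1.0]] dict_keys(['pixels', 'fx', 'fy', 'cx', 'cy', 'T_tool_cam'])
```

View pics/w1.png

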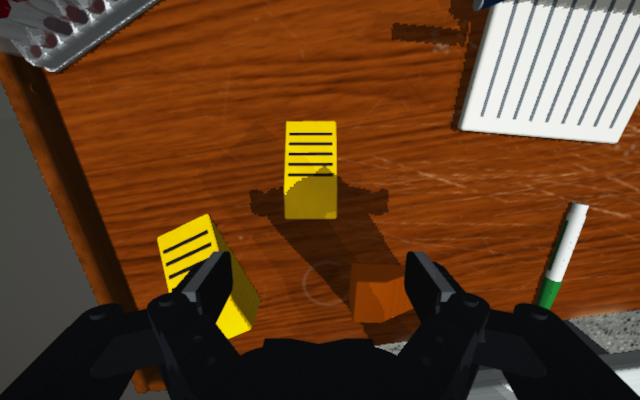

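Wrist view: chock toe corners are at (286,121) and (336,121), heel top corners at (285,219) and (337,218). The stand's low edge runs from (459,130) to (617,143). I'll refine the poses from these.

```bash
python3 - <<'E'
from h import *
Tc=np.array([[0,.96,.28,71.034],[1,0,.001,.325],[.001,.28,-.96,-142.668],[0,0,0,1]])
T=np.eye(4);T[:3,:3]=R.from_euler("xyz",[3.14,.002,-.164]).as_matrix();T[:3,3]=[454.9,281.6,159.7]
C["w"]=dict(f=292.28,c=(318.05,203.1),T=T@Tc)
o=[("w",(45,25,2),(286,121)),("w",(45,-25,2),(336,121)),("w",(-45,25,40),(285,219)),("w",(-45,-25,40),(337,218.5))]
v,r=fit(o,(480,286,-.15));print(v,r.round(1).tolist())
o=[("w",(-84,75,24.2),(459.5,130)),("w",(-84,-75,24.2),(617,143))]
v,r=fit(o,(557,49,-.24));print(v,r.round(1).tolist())
E
```

```text
[ 4.78865559e+02  2.84295439e+02 -1.60941844e-01] [[-0.3, -0.4], [0.3, -0.6], [-0.3, 0.4], [0.3, 0.7]]
[ 5.56149953e+02  4.97909554e+01 -2.43993478e-01] [[-0.3, -0.1], [0.3, 0.1]]
```

```bash

python3 -m handwheel '[[[0,0,-0.2],[-0.0065,-0.0073,0.02],0],[[0,0,0],[0,0,0.035],0],[[0,0,0],[0,0,0.035],0],[[0,0,0],[0,0,0.03],0],[[0,0,0],[0,0,0.02],0]]'
python3 -m handwheel '[[[0,0,0],[0,0,0.0137],0],[[0,0,0],[0,0,0],0]]'
python3 - <<'E'
from h import *
to((449.5,289.8,6),down(-.160))
E
```

```text
clock: 2.82
eef_pos: [450.4, 285.1, 19.6]
tool_rot: [3.139, 0.001, -0.168]
force: [0.7, -0.3, 1.0]
width: 85.3
gripper_force: 0.0
clock: 2.98
eef_pos: [449.9, 284.8, 5.7]
tool_rot: [3.137, 0.003, -0.168]
force: [-0.4, -0.5, 0.5]
width: 85.2
gripper_force: 0.0
t 2.98 pos [449.9 284.8   5.7] rpy [ 3.137e+00  3.000e-03 -1.680e-01] F [-0.4 -0.5  0.5] w 85.2 gf 0.0
turn [ 0.24  0.17 -0.46] shift@now [-0.0012 -0.0049 -0.0003] shift@after turn [-0.0012 -0.0049 -0.0003] /rows [-0.0012 -0.0049 -0.0003]
```

```bash

python3 -m handwheel '[[[0.2,0,-0.4],[-0.001,-0.005,0],0],[[0,0,0],[0,0,0],0]]'
python3 -m handwheel '[[[0,0,0],[0,0,0],1],[[0,0,0],[0,0,0],1],[[0,0,0],[0,0,0],1],[[0,0,0],[0,0,0],1],[[0,0,0],[0,0,0],1]]'
python3 -m handwheel '[[[0,0,0],[0,0,0],1],[[0,0,0],[0,0,0],1],[[0,0,0],[0,0,0],1],[[0,0,0],[0,0,0],1],[[0,0,0],[0,0,0],1]]'
python3 - <<'E'
from h import *
to((449.5,289.8,6),down(-.160))
E
```

```text
clock: 3.15
eef_pos: [451.7, 293.5, 8.9]
tool_rot: [-3.136, -0.002, -0.159]
force: [0.1, 0.7, 0.4]
width: 85.3
gripper_force: 0.0
clock: 3.57
eef_pos: [450.6, 291.9, 9.0]
tool_rot: [-3.139, -0.0, -0.16]
force: [-1.6, -3.3, 11.0]
width: 48.9
gripper_force: 61.7
clock: 3.98
eef_pos: [450.6, 291.9, 9.0]
tool_rot: [-3.139, -0.0, -0.16]
force: [-1.9, -2.9, 10.7]
width: 49.2
gripper_force: 61.7
t 3.98 pos [450.6 291.9   9. ] rpy [-3.139 -0.    -0.16 ] F [-1.9 -2.9 10.7] w 49.2 gf 61.7
turn [-0.14 -0.01  0.01] shift@now [-0.0008  0.0022  0.003 ] shift@after turn [-0.0008  0.0022  0.003 ] /rows [-0.0008  0.0022  0.003 ]
```

```bash

python3 -m handwheel '[[[0,0,0],[0,0,-0.02],1],[[0,0,0],[0,0,-0.03],1],[[0,0,0],[0,0,-0.04],1],[[0,0,0],[0,0,-0.04],1],[[0,0,0],[0,0,0],1]]'
python3 - <<'E'
from h import *
to((493.4,65.1,140),down(-.244,-.1396))
E
```

```text
clock: 4.4
eef_pos: [454.5, 295.0, 144.6]
tool_rot: [-3.129, -0.009, -0.159]
force: [1.5, -0.1, -0.7]
width: 49.1
gripper_force: 63.1
t 4.4 pos [454.5 295.  144.6] rpy [-3.129 -0.009 -0.159] F [ 1.5 -0.1 -0.7] w 49.1 gf 63.1
turn [-1.08  7.49  4.82] shift@now [0.0747 0.2209 0.0025] shift@after turn [0.0917 0.2137 0.0175] /rows [0.0747 0.2209 0.0025]
```

```bash

python3 -m handwheel '[[[-0.5,3.7,2.4],[0,0,0],1],[[-0.5,3.7,2.4],[0,0,0],1],[[0,0,0],[0.015,0.035,0.003],1],[[0,0,0],[0.015,0.035,0.003],1],[[0,0,0],[0.015,0.036,0.003],1]]'
python3 -m handwheel '[[[0,0,0],[0.015,0.036,0.003],1],[[0,0,0],[0.015,0.036,0.003],1],[[0,0,0],[0.015,0.036,0.003],1],[[0,0,0],[0,0,0],1],[[0,0,0],[0,0,0],1]]'
python3 - <<'E'
from h import *
to((493.4,65.1,56.1),down(-.244,-.1396))
from cell import ctrl
import cv2
d=ctrl.get_image("wrist");cv2.imwrite("pics/w2.png",d["pixels"][:,:,::-1])
E
```

```text
clock: 4.82
eef_pos: [468.3, 180.2, 135.2]
tool_rot: [3.133, -0.13, -0.235]
force: [1.6, -1.5, -1.6]
width: 48.7
gripper_force: 63.0
clock: 5.23
eef_pos: [487.8, 59.0, 133.1]
tool_rot: [3.132, -0.129, -0.249]
force: [-1.2, 1.0, -1.9]
width: 49.2
gripper_force: 63.0
t 5.23 pos [487.8  59.  133.1] rpy [ 3.132 -0.129 -0.249] F [-1.2  1.  -1.9] w 49.2 gf 63.0
turn [ 0.59  0.59 -0.31] shift@now [-0.006  -0.0081  0.0768] shift@after turn [-0.0068 -0.0073  0.0768] /rows [-0.006  -0.0081  0.0768]
```

View pics/w2.png

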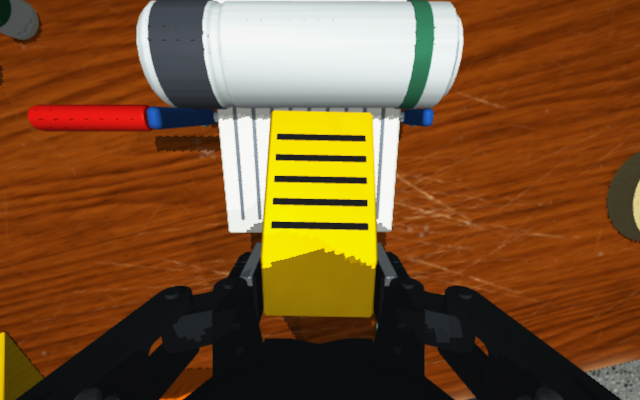

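Wrist view: the chock is held squarely, toe (272,111)-(372,111) and heel top (262,316)-(375,316). The stand's low corners are at (229,232) and (392,231), with the canister straight ahead. I'll refine the in-hand offset and the stand pose.

```bash
python3 - <<'E'
from h import *
Tc=np.array([[0,.96,.28,71.034],[1,0,.001,.325],[.001,.28,-.96,-142.668],[0,0,0,1]])
T=np.eye(4);T[:3,:3]=R.from_euler("xyz",[3.132,-.129,-.249]).as_matrix();T[:3,3]=[487.8,59,133.1]
C["w"]=dict(f=292.28,c=(318.05,203.1),T=T@Tc)
# chock in tool frame: params x,y,z,pitch,yaw ; chock axes = tool * Rx(pi)
C["h"]=dict(f=292.28,c=(318.05,203.1),T=Tc)
P=np.array([(45,25,2),(45,-25,2),(-45,25,40),(-45,-25,40),(-15,25,40),(-15,-25,40)],float);p=np.array([(272,111),(372,111),(262,316),(375,316),(266.5,240),(374,239)])
def f(v):
    Q=(R.from_euler("zy",[v[4],v[3]])*R.from_euler("x",np.pi)).apply(P)+v[:3]
    return (proj("h",Q)-p).ravel()
r=least_squares(f,[29,0,9,0,0],x_scale=[10,10,10,.1,.1]);print("chock in tool",r.x.round(3),r.fun.round(1))
o=[("w",(-84,75,24.2),(229,232)),("w",(-84,-75,24.2),(392.5,231))]
v,e=fit(o,(557,49,-.24));print(v.round(3),e.round(1).tolist())
print(proj("w",place(v,[(50,95,75.3),(50,-95,75.3),(5.5,148,115.6),(17.7-48*.139,-86,32.4+47.5)])).round(0))
E
```

```text
chock in tool [ 2.9264e+01  1.2760e+00  1.1427e+01 -1.6200e-01  1.2000e-02] [ 1.2  0.3 -2.8  1.5 -1.  -5.3  2.5 -3.9 -6.4  2.5  6.2  4.9]
[ 5.56417e+02  4.73580e+01 -2.46000e-01] [[-0.5, 0.0], [0.5, 0.0]]
[[166.  56.]
 [450.  56.]
 [ 39. 117.]
 [436. 115.]]
```

```bash
python3 - <<'E'
from h import *
C["h"]=dict(f=292.28,c=(318.05,203.1),T=np.array([[0,.96,.28,71.034],[1,0,.001,.325],[.001,.28,-.96,-142.668],[0,0,0,1]]))
P=np.array([(45,25,2),(45,-25,2),(-45,25,40),(-45,-25,40)],float);p=np.array([(272,111),(372,111),(262,316),(375,316)])
for fx in (0,1):
  def f(v):
    Q=(R.from_euler("zy",[v[4],v[3]*fx])*R.from_euler("x",np.pi)).apply(P)+v[:3]
    return (proj("h",Q)-p).ravel()
  r=least_squares(f,[29,0,9,0,0],x_scale=[10,10,10,.1,.1]);print(r.x.round(3),r.fun.round(1))
ST=(556.5,48.9,-.245)
T=place(ST,[(-32.6,0,40.5),(-65.1,0,56.1)]);print(T.round(1))
to(T[1],down(-.245,-.1396))
E
```

```text
[2.9415e+01 1.2680e+00 1.0518e+01 1.9000e-02 1.5000e-02] [-1.1 -1.1  0.3  0.5  1.9 -0.5 -1.2  1. ]
[ 2.9317e+01  1.2690e+00  1.0193e+01 -5.9000e-02  1.5000e-02] [-0.3 -0.8 -0.5  0.7  0.5 -0.7  0.3  0.8]
[[524.9  56.8  40.5]
 [493.3  64.7  56.1]]
t 5.28 pos [487.8  61.6 133.1] rpy [ 3.133 -0.129 -0.245] F [-0.3  1.  -0.9] w 49.1 gf 63.0
turn [ 0.49  0.6  -0.01] shift@now [-0.0053 -0.005   0.077 ] shift@after turn [-0.0061 -0.0044  0.0769] /rows [-0.0053 -0.005   0.077 ]
```

```bash

python3 -m handwheel '[[[0.5,0.6,0],[-0.006,-0.005,0.02],1],[[0,0,0],[0,0,0.03],1],[[0,0,0],[0,0,0.022],1],[[0,0,0],[0,0,0],1],[[0,0,0],[0,0,0],1]]'
python3 - <<'E'
from h import *
from cell import ctrl
to((493.3,65.9,56.1),down(-.245,-.1396))
E
python3 -m handwheel '[[[0,0,0],[0,0,0],1],[[0,0,0],[0,0,0],1]]'
```

```text
clock: 5.7
eef_pos: [486.8, 64.8, 86.8]
tool_rot: [3.128, -0.135, -0.238]
force: [-0.2, 0.3, -1.9]
width: 49.0
gripper_force: 62.9
t 5.7 pos [486.8  64.8  86.8] rpy [ 3.128 -0.135 -0.238] F [-0.2  0.3 -1.9] w 49.0 gf 62.9
turn [0.73 0.29 0.38] shift@now [ 0.0019 -0.003   0.0312] shift@after turn [ 0.0017 -0.0026  0.0312] /rows [ 0.0019 -0.003   0.0312]
clock: 5.87
eef_pos: [487.8, 64.0, 87.9]
tool_rot: [3.128, -0.137, -0.241]
force: [-0.1, 0.6, -1.8]
width: 49.5
gripper_force: 62.9
```

```bash

python3 -m handwheel '[[[0.7,0.2,0.3],[0.001,-0.002,0.01],1],[[0,0,0],[0,0,0.01],1],[[0,0,0],[0,0,0.01],1],[[0,0,0],[0,0,0],1],[[0,0,0],[0,0,0],1]]'
python3 - <<'E'
from h import *
from cell import ctrl
to((493.3,65.9,56.1),down(-.245,-.1396))
E
```

```text
clock: 6.28
eef_pos: [492.3, 63.3, 59.1]
tool_rot: [3.138, -0.139, -0.246]
force: [-0.5, 0.0, -2.3]
width: 48.9
gripper_force: 62.9
t 6.28 pos [492.3  63.3  59.1] rpy [ 3.138 -0.139 -0.246] F [-0.5  0.  -2.3] w 48.9 gf 62.9
turn [ 0.23  0.03 -0.04] shift@now [-0.0001 -0.0028  0.003 ] shift@after turn [-0.0001 -0.0028  0.003 ] /rows [-0.0001 -0.0028  0.003 ]
```

```bash

python3 -m handwheel '[[[0.2,0,0],[0,-0.002,0.006],1],[[0,0,0],[0,0,0.006],1],[[0,0,0],[0,0,0.004],1],[[0,0,0],[0,0,0],1],[[0,0,0],[0,0,0],1]]'
for i in 1; do python3 -m handwheel '[[[0,0,0],[0,0,0.002],1],[[0,0,0],[0,0,0],1]]'; python3 -m handwheel '[[[0,0,0],[0,0,0.002],1],[[0,0,0],[0,0,0],1]]'; done
python3 - <<'E'
from h import *
to((495.9,65.9-.7,36.3),down(-.245,-.1396))
E
```

```text
clock: 6.7
eef_pos: [497.7, 64.7, 46.2]
tool_rot: [3.139, -0.134, -0.245]
force: [0.4, 0.2, -1.6]
width: 49.0
gripper_force: 63.0
clock: 6.87
eef_pos: [498.4, 64.7, 44.7]
tool_rot: [3.139, -0.133, -0.245]
force: [-0.6, 0.4, -2.3]
width: 48.9
gripper_force: 63.0
clock: 7.03
eef_pos: [499.1, 64.6, 43.1]
tool_rot: [3.139, -0.131, -0.245]
force: [0.2, -0.7, -1.9]
width: 49.1
gripper_force: 63.0
t 7.03 pos [499.1  64.6  43.1] rpy [ 3.139 -0.131 -0.245] F [ 0.2 -0.7 -1.9] w 49.1 gf 63.0
turn [0.18 0.47 0.  ] shift@now [-0.0041  0.0002  0.0063] shift@after turn [-0.0042  0.0002  0.0063] /rows [-0.0041  0.0002  0.0063]
```

```bash

python3 -m handwheel '[[[0,0.5,0],[-0.001,0,0.003],1],[[0,0,0],[0,0,0],1]]'
python3 -m handwheel '[[[0,0,0],[0,0,0.0015],1],[[0,0,0],[0,0,0],1]]'
python3 - <<'E'
from h import *
from cell import ctrl
print(ctrl.read_state()["qpos"].round(3))
to((495.9,65.2,36.3),down(-.245,-.1396))
E
```

```text
clock: 7.2
eef_pos: [501.2, 65.0, 43.1]
tool_rot: [3.137, -0.135, -0.244]
force: [-0.1, 0.6, -1.6]
width: 49.1
gripper_force: 63.0
clock: 7.37
eef_pos: [501.5, 64.8, 41.8]
tool_rot: [3.136, -0.133, -0.244]
force: [0.0, 1.9, -2.0]
width: 48.7
gripper_force: 63.0
[-0.107  0.719 -0.179  2.17   0.914  0.233 -2.941]
t 7.37 pos [501.5  64.8  41.8] rpy [ 3.136 -0.133 -0.244] F [ 0.   1.9 -2. ] w 48.7 gf 63.0
turn [0.31 0.35 0.05] shift@now [-0.0062  0.0009  0.0047] shift@after turn [-0.0063  0.001   0.0047] /rows [-0.0062  0.0009  0.0047]
```

```bash

python3 -m handwheel '[[[0,0,0],[0.001,0,0.002],1],[[0,0,0],[0,0,0],1]]'
python3 -m handwheel '[[[0,0,0],[0.001,0,0.002],1],[[0,0,0],[0,0,0],1]]'
python3 - <<'E'
from h import *
from cell import ctrl
print(ctrl.read_state()["qpos"].round(3))
to((501,64,37),down(-.245,-.1396))
E
```

```text
clock: 7.53
eef_pos: [503.0, 64.4, 40.1]
tool_rot: [3.136, -0.133, -0.244]
force: [-0.5, -0.3, -1.1]
width: 48.9
gripper_force: 63.0
clock: 7.7
eef_pos: [504.5, 64.1, 38.5]
tool_rot: [3.136, -0.133, -0.244]
force: [-0.4, -0.1, -2.3]
width: 49.3
gripper_force: 63.0
[-0.104  0.727 -0.179  2.162  0.918  0.233 -2.941]
t 7.7 pos [504.5  64.1  38.5] rpy [ 3.136 -0.133 -0.244] F [-0.4 -0.1 -2.3] w 49.3 gf 63.0
turn [0.33 0.4  0.04] shift@now [-0.0035  0.0009  0.001 ] shift@after turn [-0.0035  0.0009  0.001 ] /rows [-0.0035  0.0009  0.001 ]
```

```bash

python3 -m handwheel '[[[0,0,0],[0,0,0.001],1],[[0,0,0],[0,0,0],1]]'
python3 -m handwheel '[[[0,0,0],[0,0,0.001],1],[[0,0,0],[0,0,0],1]]'
python3 - <<'E'
from h import *
to((524.9,57.5,40.5),down(-.245,-.1396))
from cell import ctrl
import cv2
d=ctrl.get_image("side")["pixels"][135:260,230:400,::-1]
cv2.imwrite("pics/s2.png",cv2.resize(d,None,fx=4.7,fy=4.7,interpolation=cv2.INTER_CUBIC))
E
```

```text
clock: 7.87
eef_pos: [504.4, 64.1, 37.9]
tool_rot: [3.135, -0.132, -0.244]
force: [-1.0, 0.8, 0.7]
width: 49.1
gripper_force: 63.4
clock: 8.03
eef_pos: [504.4, 64.1, 37.7]
tool_rot: [3.135, -0.131, -0.244]
force: [-4.2, -0.5, 6.4]
width: 49.2
gripper_force: 64.0
t 8.03 pos [504.4  64.1  37.7] rpy [ 3.135 -0.131 -0.244] F [-4.2 -0.5  6.4] w 49.2 gf 64.0
turn [0.37 0.47 0.07] shift@now [0.0217 0.0014 0.    ] shift@after turn [0.0217 0.0014 0.0002] /rows [0.0217 0.0014 0.    ]
```

View pics/s2.png

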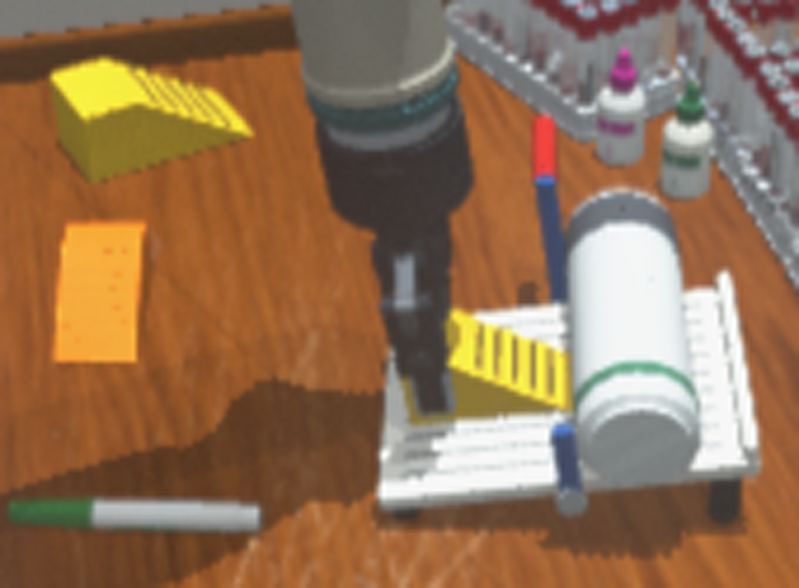

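The side crop shows the chock flat on the plate at (410-570, 310-420), thin end uphill, between the gate's arms. Next I'll push it uphill.

```bash

python3 -m handwheel '[[[0,0,0],[0.003,0.0005,-0.001],1],[[0,0,0],[0.004,0,0],1],[[0,0,0],[0.004,0,0],1],[[0,0,0],[0.003,0,0],1],[[0,0,0],[0,0,0],1]]'
python3 -m handwheel '[[[0,0,0],[0,0,0],1],[[0,0,0],[0,0,0],1]]'
python3 - <<'E'
from h import *
from cell import ctrl
print(ctrl.read_state()["qpos"].round(3))
to((524.9,57.5,40.5),down(-.245,-.1396))
import cv2
d=ctrl.get_image("wrist")["pixels"];cv2.imwrite("pics/w3.png",d[:,:,::-1])
E
```

```text
clock: 8.5
eef_pos: [519.2, 60.1, 40.1]
tool_rot: [3.136, -0.132, -0.245]
force: [-0.1, -0.7, -0.3]
width: 49.2
gripper_force: 63.3
clock: 8.67
eef_pos: [518.9, 60.2, 40.1]
tool_rot: [3.136, -0.133, -0.245]
force: [1.1, -0.5, -0.5]
width: 49.2
gripper_force: 63.2
[-0.058  0.735 -0.226  2.125  0.895  0.277 -2.898]
t 8.67 pos [518.9  60.2  40.1] rpy [ 3.136 -0.133 -0.245] F [ 1.1 -0.5 -0.5] w 49.2 gf 63.2
turn [0.32 0.4  0.02] shift@now [0.0065 0.0011 0.0005] shift@after turn [0.0065 0.0011 0.0005] /rows [0.0065 0.0011 0.0005]
```

```bash
cat > tr.py <<'E'
from h import *
from cell import ctrl
import cv2,os,sys
def roi(): 
    return np.mean([ctrl.get_image("side")["pixels"][206:244,348:386].astype(np.float32).mean(2) for _ in range(3)],0).astype(np.float32)
a=roi()
if not os.path.exists("base.npy"): np.save("base.npy",a)
b=np.load("base.npy");w=cv2.createHanningWindow((38,38),cv2.CV_32F)
print("canister shift px",np.round(cv2.phaseCorrelate(b,a,w),3),"maxdiff",np.abs(a-b).max())
to((524.9,57.5,40.5),down(-.245,-.1396))
E
python3 tr.py
python3 -m handwheel '[[[0.3,0.4,0],[0.0015,0.0005,0],1],[[0,0,0],[0,0,0],1]]'
python3 -m handwheel '[[[0,0,0],[0.002,0,0],1],[[0,0,0],[0,0,0],1]]'
python3 tr.py
```

```text
clock: 9.03
eef_pos: [518.9, 59.1, 40.0]
tool_rot: [3.14, -0.138, -0.244]
force: [-0.4, -0.2, -1.0]
width: 49.2
gripper_force: 63.0
clock: 9.2
eef_pos: [521.6, 58.9, 40.5]
tool_rot: [3.141, -0.139, -0.244]
force: [0.1, -0.2, -2.6]
width: 49.1
gripper_force: 63.0Traceback (most recent call last):
  File "tr.py", line 9, in <module>
    print("canister shift px",np.round(cv2.phaseCorrelate(b,a,w),3),"maxdiff",np.abs(a-b).max())
                              ~~~~~~~~^^^^^^^^^^^^^^^^^^^^^^^^^^^^^
    return _wrapfunc(a, 'round', decimals=decimals, out=out)
    return _wrapit(obj, method, *args, **kwds)
    conv = _array_converter(obj)
ValueError: setting an array element with a sequence. The requested array has an inhomogeneous shape after 1 dimensions. The detected shape was (2,) + inhomogeneous part.
Traceback (most recent call last):
  File "tr.py", line 9, in <module>
    print("canister shift px",np.round(cv2.phaseCorrelate(b,a,w),3),"maxdiff",np.abs(a-b).max())
                              ~~~~~~~~^^^^^^^^^^^^^^^^^^^^^^^^^^^^^
ValueError: setting an array element with a sequence. The requested array has an inhomogeneous shape after 1 dimensions. The detected shape was (2,) + inhomogeneous part.
```

```bash
sed -i 's/np.round(cv2.phaseCorrelate(b,a,w),3)/cv2.phaseCorrelate(b,a,w)/' tr.py
python3 tr.py
python3 -m handwheel '[[[0,0,0],[0.001,0.0005,0],1],[[0,0,0],[0,0,0],1]]'; python3 tr.py
python3 -m handwheel '[[[0,0,0],[0.001,0.0005,0],1],[[0,0,0],[0,0,0],1]]'; python3 tr.py
python3 -m handwheel '[[[0,0,0],[0.001,0,0],1],[[0,0,0],[0,0,0],1]]' ; python3 tr.py
```

```text
canister shift px ((0.002471434150461249, -0.01849936842414479), 1.0000163800269366) maxdiff 68.22224
t 9.5 pos [521.3  59.   40.5] rpy [ 3.141 -0.138 -0.244] F [-0.   0.4 -0.5] w 49.3 gf 63.0
turn [0.04 0.07 0.06] shift@now [0.0038 0.0006 0.0005] shift@after turn [0.0038 0.0006 0.0005] /rows [0.0038 0.0006 0.0005]
clock: 9.67
eef_pos: [522.4, 58.1, 40.7]
tool_rot: [3.141, -0.139, -0.244]
force: [-0.9, -0.1, -1.4]
width: 48.9
gripper_force: 63.0
canister shift px ((0.018497067232512876, 0.00793112117485606), 1.0039854646474122) maxdiff 62.0
t 9.82 pos [522.3  58.2  40.7] rpy [ 3.141 -0.139 -0.244] F [-0.1  0.5 -1.1] w 48.8 gf 63.0
turn [0.04 0.06 0.06] shift@now [0.0027 0.0001 0.0006] shift@after turn [0.0027 0.0001 0.0006] /rows [0.0027 0.0001 0.0006]
clock: 9.98
eef_pos: [523.2, 57.4, 40.8]
tool_rot: [3.141, -0.139, -0.244]
force: [0.3, -0.2, -1.8]
width: 49.2
gripper_force: 63.0
canister shift px ((0.008070349314376557, -0.010434745246239885), 1.002298555439338) maxdiff 62.0
t 10.13 pos [523.1  57.5  40.8] rpy [ 3.141 -0.139 -0.244] F [ 0.1  0.3 -1.3] w 49.1 gf 62.9
turn [0.04 0.06 0.06] shift@now [ 0.0017 -0.0004  0.0005] shift@after turn [ 0.0017 -0.0004  0.0005] /rows [ 0.0017 -0.0004  0.0005]
clock: 10.3
eef_pos: [523.7, 57.3, 40.8]
tool_rot: [3.14, -0.138, -0.244]
force: [-0.8, 0.7, -2.7]
width: 49.2
gripper_force: 62.8
canister shift px ((0.01580013496182886, 0.011355713000469336), 1.000929611530155) maxdiff 68.00003
t 10.45 pos [523.7  57.3  40.8] rpy [ 3.14  -0.138 -0.244] F [-0.5  0.1 -2.8] w 49.1 gf 62.8
turn [0.05 0.09 0.07] shift@now [ 0.001  -0.0005  0.0004] shift@after turn [ 0.001  -0.0005  0.0004] /rows [ 0.001  -0.0005  0.0004]
```

```bash

python3 -m handwheel '[[[0,0,0],[0.001,0,0.0005],1],[[0,0,0],[0,0,0],1]]'; python3 tr.py | grep -v turn
python3 -m handwheel '[[[0,0,0],[0.001,0,0],1],[[0,0,0],[0,0,0],1]]'; python3 tr.py| grep -v turn
python3 -m handwheel '[[[0,0,0],[0.001,0,0],1],[[0,0,0],[0,0,0],1]]' ; python3 tr.py
```

```text
clock: 10.62
eef_pos: [523.9, 57.2, 40.5]
tool_rot: [3.14, -0.137, -0.243]
force: [-4.3, 0.2, 0.9]
width: 49.1
gripper_force: 63.3
canister shift px ((0.00815646007758275, -0.0027521788068050057), 0.9935162868350744) maxdiff 65.22223
t 10.77 pos [523.9  57.2  40.5] rpy [ 3.14  -0.137 -0.243] F [-5.2  1.2  2. ] w 49.2 gf 63.3
clock: 10.93
eef_pos: [523.9, 57.2, 40.5]
tool_rot: [3.14, -0.136, -0.243]
force: [-6.3, 2.5, 3.1]
width: 48.8
gripper_force: 63.8
canister shift px ((0.005413140030722019, 0.014680370347353033), 0.9907719709724188) maxdiff 65.00003
t 11.08 pos [523.9  57.2  40.5] rpy [ 3.14  -0.136 -0.243] F [-7.7  1.3  4.3] w 48.8 gf 63.9
clock: 11.25
eef_pos: [524.0, 57.1, 40.5]
tool_rot: [3.139, -0.135, -0.242]
force: [-9.7, 1.6, 4.9]
width: 49.1
gripper_force: 64.0
canister shift px ((0.07386374824236697, -0.0012315532171491839), 0.9917985162138939) maxdiff 65.55557
t 11.4 pos [524.   57.1  40.5] rpy [ 3.139 -0.135 -0.242] F [-10.    2.1   4.8] w 49.0 gf 64.0
turn [0.1  0.28 0.15] shift@now [ 0.0008 -0.0006  0.0001] shift@after turn [ 0.0008 -0.0006  0.0002] /rows [ 0.0008 -0.0006  0.0001]
```

```bash

python3 -m handwheel '[[[0,0,0],[0,0,0],0],[[0,0,0],[0,0,0],0],[[0,0,0],[0,0,0],0],[[0,0,0],[0,0,0],0],[[0,0,0],[0,0,0],0]]'; python3 tr.py
python3 - <<'E'
from cell import ctrl
import cv2
d=ctrl.get_image("wrist")["pixels"][:,:,::-1];cv2.imwrite("pics/w4.png",d)
E
```

```text
clock: 11.82
eef_pos: [527.7, 56.4, 41.0]
tool_rot: [3.141, -0.14, -0.244]
force: [0.6, 0.6, -0.0]
width: 85.4
gripper_force: 0.0
canister shift px ((0.048276346765497635, 0.010607382796063547), 0.982190545797348) maxdiff 67.00003
t 11.97 pos [527.3  56.5  40.9] rpy [ 3.141 -0.139 -0.244] F [ 0.4 -0.2 -0.9] w 85.7 gf 0.0
turn [0.04 0.04 0.05] shift@now [-0.0026 -0.0004  0.0001] shift@after turn [-0.0026 -0.0004  0.0001] /rows [-0.0026 -0.0004  0.0001]
```

View pics/w4.png

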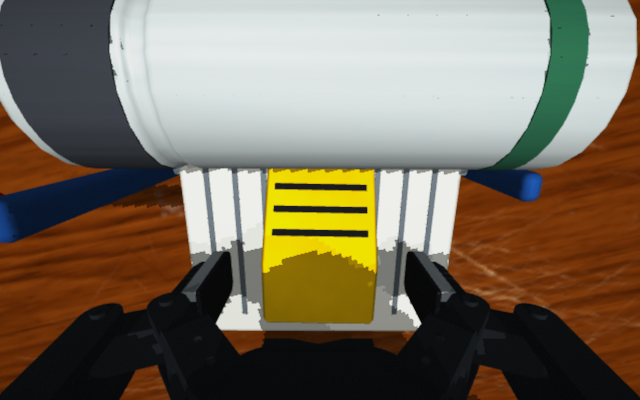

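The chock (264-375) sits centred on the plate (217-420) with its toe under the canister. Now I'll compute where the heel lies on the plate.

```bash
python3 - <<'E'
from h import *
Tc=np.array([[0,.96,.28,71.034],[1,0,.001,.325],[.001,.28,-.96,-142.668],[0,0,0,1]])
T=np.eye(4);T[:3,:3]=R.from_euler("xyz",[3.141,-.139,-.244]).as_matrix();T[:3,3]=[527.3,56.5,40.9]
C["w"]=dict(f=292.28,c=(318.05,203.1),T=T@Tc)
a=np.radians(8);u=np.array([np.cos(a),0,np.sin(a)]);n=np.array([-np.sin(a),0,np.cos(a)])
def world(s,yw,P): # chock origin s along slope from x=0,y, chock pts
    q=np.array([0,0,36])+ (s+P[:,:1])*u+P[:,2:]*n; q[:,1]=yw+P[:,1]; return q
P=np.array([(-45,25,40),(-45,-25,40)],float);p=np.array([(264,322),(374.5,322)])
o=np.array([(217,331),(420,331)]) ; st=[(-84,75,24.2),(-84,-75,24.2)]
f=lambda v:np.r_[(proj("w",place(v[:3],world(v[3],v[4],P)))-p).ravel(),(proj("w",place(v[:3],st))-o).ravel()]
r=least_squares(f,[556.5,48.9,-.245,0,0],x_scale=[10,10,.1,10,10]);print(r.x.round(3),r.fun.round(1))
s=r.x[3]+45;print("toe slope coord",s,"needed",54.45/np.cos(a)-12.4, "toe x",s*np.cos(a))
print("canister low silhouette row if at x=50", )
E
```

```text
[ 5.55488e+02  4.90270e+01 -2.44000e-01 -5.79000e-01 -2.94000e-01] [ -0.2   0.    0.2   0.  -19.4   1.2  19.4   1.3]
toe slope coord 44.42073057898116 needed 42.585111323638756 toe x 43.98843108253729
canister low silhouette row if at x=50
```

```bash

python3 -m handwheel '[[[0,0,0],[-0.002,0,-0.02],0],[[0,0,0],[0,0,-0.03],0],[[0,0,0],[0,0,-0.04],0],[[0,0,0],[0,0,-0.04],0],[[0,0,0],[0,0,-0.03],0]]'; 
python3 -m handwheel '[[[0,-4,0],[0,0,0],0],[[0,-4,3],[0,0,0],0],[[0,0,7],[0,0,0],0],[[0,0,7],[0,0,0],0]]'
python3 tr.py
python3 - <<'E'
from h import *
from cell import ctrl
print(ctrl.read_state()["qpos"].round(3))
P=place((556.3,48.9,-.244),[(6,128,0)])[0];P[2]=190;print(P)
to(P,down(-1.815));to(P,down(1.327))
E
```

```text
clock: 12.43
eef_pos: [503.5, 63.1, 201.7]
tool_rot: [-3.142, -0.14, -0.243]
force: [1.2, -0.0, 0.3]
width: 85.6
gripper_force: 0.0
clock: 12.77
eef_pos: [504.6, 61.7, 199.1]
tool_rot: [-3.14, 0.001, -0.549]
force: [0.3, -0.2, -0.1]
width: 85.6
gripper_force: 0.0
canister shift px ((0.06768794106622167, 0.015223780223383443), 0.9851708239316941) maxdiff 67.22223
t 12.92 pos [503.5  62.4 199. ] rpy [-3.142e+00  1.000e-03 -5.380e-01] F [0.  0.1 0.6] w 85.3 gf 0.0
turn [  1.16   8.   -16.74] shift@now [ 0.0211 -0.0067  0.1585] shift@after turn [-0.0003 -0.0004  0.16  ] /rows [ 0.0211 -0.0067  0.1585]
[ 0.218  0.523 -0.577  1.935  0.39   0.797 -2.684]
[593.04529287 171.65904631 190.        ]
t 12.92 pos [503.5  62.4 199. ] rpy [-3.142e+00  1.000e-03 -5.380e-01] F [0.  0.1 0.6] w 85.3 gf 0.0
turn [3.000e-02 5.000e-02 7.318e+01] shift@now [ 0.021  -0.1397  0.009 ] shift@after turn [-0.1276 -0.0605  0.009 ] /rows [ 0.021  -0.1397  0.009 ]
t 12.92 pos [503.5  62.4 199. ] rpy [-3.142e+00  1.000e-03 -5.380e-01] F [0.  0.1 0.6] w 85.3 gf 0.0
turn [-6.0000e-02  4.0000e-02 -1.0684e+02] shift@now [ 0.021  -0.1397  0.009 ] shift@after turn [0.1276 0.0605 0.009 ] /rows [ 0.021  -0.1397  0.009 ]
```

```bash

python3 -m handwheel '[[[0,0,7],[0,0,0],0],[[0,0,7],[0,0,0],0],[[0,0,7],[0,0,0],0],[[0,0,7],[0,0,0],0],[[0,0,7],[0,0,0],0]]'; 
python3 -m handwheel '[[[0,0,7],[0,0,0],0],[[0,0,7],[0,0,0],0],[[0,0,7],[0,0,0],0],[[0,0,7],[0,0,0],0],[[0,0,7],[0,0,0],0]]'; 
python3 -m handwheel '[[[0,0,3.2],[-0.03,-0.015,0],0],[[0,0,0],[-0.032,-0.015,0],0],[[0,0,0],[-0.032,-0.015,0],0],[[0,0,0],[-0.032,-0.015,0],0],[[0,0,0],[0,0,0],0]]'; 
python3 - <<'E'
from h import *
from cell import ctrl
print(ctrl.read_state()["qpos"].round(3))
to((593,171.7,190),down(-1.815))
import cv2
d=ctrl.get_image("wrist")["pixels"][:,:,::-1];cv2.imwrite("pics/w5.png",d)
E
```

```text
clock: 13.33
eef_pos: [503.5, 62.3, 199.1]
tool_rot: [-3.141, 0.002, -1.154]
force: [-1.3, 1.2, -2.0]
width: 85.4
gripper_force: 0.0
clock: 13.75
eef_pos: [503.5, 63.3, 199.6]
tool_rot: [3.142, 0.002, -1.763]
force: [-0.2, -1.1, -0.9]
width: 85.3
gripper_force: 0.0
clock: 14.17
eef_pos: [593.2, 179.4, 194.2]
tool_rot: [3.138, -0.002, -1.802]
force: [-0.3, 0.9, -1.2]
width: 85.3
gripper_force: 0.0
[-0.916  0.902  1.124  1.659 -0.875  1.17  -2.935]
t 14.17 pos [593.2 179.4 194.2] rpy [ 3.138e+00 -2.000e-03 -1.802e+00] F [-0.3  0.9 -1.2] w 85.3 gf 0.0
turn [ 0.18 -0.13  0.73] shift@now [ 0.0075 -0.0016  0.0043] shift@after turn [ 0.0075 -0.0017  0.0042] /rows [ 0.0075 -0.0016  0.0043]
```

View pics/w5.png

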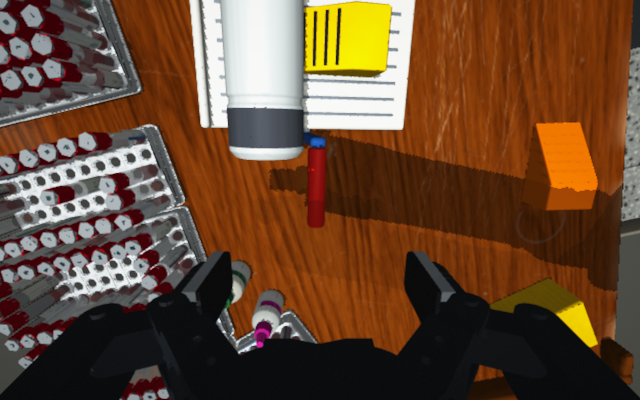

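The peg is between the fingers, at columns 308-326 and rows 148-227. Joint 7 is at its limit, so I'll give the tool a half turn (same grasp) and check where the bottles stand.

```bash

python3 -m handwheel '[[[0,0,7],[0.002,0,0],0],[[0,0,7],[0.002,0,0],0],[[0,0,7],[0.002,0,0],0],[[0,0,7],[0,0,0],0],[[0,0,7],[0,0,0],0]]' >/dev/null
python3 -m handwheel '[[[0,0,7],[0,0,0],0],[[0,0,7],[0,0,0],0],[[0,0,7],[0,0,0],0],[[0,0,7],[0,0,0],0],[[0,0,7],[0,0,0],0]]'
python3 -m handwheel '[[[0,0,7],[0,0,0],0],[[0,0,7],[0,0,0],0],[[0,0,7],[0,0,0],0],[[0,0,7],[0,0,0],0],[[0,0,7],[0,0,0],0]]' >/dev/null
python3 -m handwheel '[[[0,0,7],[0,0,0],0],[[0,0,7],[0,0,0],0],[[0,0,7],[0,0,0],0],[[0,0,7],[0,0,0],0],[[0,0,7],[0,0,0],0]]'
python3 - <<'E'
from h import *
from cell import ctrl
print(ctrl.read_state()["qpos"].round(3))
to((593,171.7,190),down(1.327))
ST=(556.3,48.9,-.244)
for n,px,z in (("mag top",(237.2,143.5),70),("mag base",(241,149.5),30),("grn",(254.5,138),70),("rack near",(233.5,154),20)):
    c=C["top"];d=c["T"][:3,:3]@np.array([(px[0]-c["c"][0])/c["f"],-(px[1]-c["c"][1])/c["f"],-1]);o=c["T"][:3,3];w=o+d*(z-o[2])/d[2]
    q=w[:2]-ST[:2];cs,sn=np.cos(ST[2]),np.sin(ST[2]);print(n,w.round(0),"stand",(cs*q[0]+sn*q[1]).round(0),(-sn*q[0]+cs*q[1]).round(0))
Tc=np.array([[0,.96,.28,71.034],[1,0,.001,.325],[.001,.28,-.96,-142.668],[0,0,0,1]])
T=np.eye(4);T[:3,:3]=R.from_euler("xyz",[3.138,-.002,-1.802]).as_matrix();T[:3,3]=[593.2,179.4,194.2]
C["w"]=dict(f=292.28,c=(318.05,203.1),T=T@Tc)
print("peg y86,y148 pred",proj("w",place(ST,[(6,86,115.6),(6,148,115.6)])).round(1),"seen (317,150),(316.5,222)")
E
```

```text
clock: 15.05
eef_pos: [439.3, -52.3, 170.5]
tool_rot: [3.012, 0.087, -2.741]
force: [0.1, 0.6, -0.2]
width: 85.4
gripper_force: 0.0
clock: 15.88
eef_pos: [222.4, -174.8, 129.2]
tool_rot: [2.822, -0.09, 2.559]
force: [7.3, -7.9, -2.0]
width: 85.5
gripper_force: 0.0
[ 0.173  0.919  1.322  2.468 -1.097  1.219 -2.939]
t 15.88 pos [ 222.4 -174.8  129.2] rpy [ 2.822 -0.09   2.559] F [ 7.3 -7.9 -2. ] w 85.5 gf 0.0
turn [ 12.73 -15.67  69.1 ] shift@now [-0.1129  0.4907  0.0871] shift@after turn [ 0.4258  0.276  -0.0608] /rows [-0.1129  0.4907  0.0871]
mag top [688. 317.  70.] stand 63.0 292.0
mag base [678. 312.  30.] stand 55.0 285.0
grn [707. 263.  70.] stand 95.0 244.0
rack near [665. 338.  20.] stand 35.0 307.0
peg y86,y148 pred [[316.1 148. ]
 [315.2 225.8]] seen (317,150),(316.5,222)
```

The positive turn ran joint 7 into its lower limit and dragged the arm aside. The base geometry gives q7 ≈ -0.5 for yaw 1.327, so I must unwind with negative turns. First I'll raise the tool and check that nothing was disturbed.

```bash

python3 -m handwheel '[[[0,0,-7],[0,0,-0.015],0],[[0,0,-7],[0,0,-0.02],0],[[0,0,-7],[0,0,-0.02],0],[[0,0,-7],[0,0,-0.02],0],[[0,0,-7],[0,0,-0.02],0]]'
python3 -m handwheel '[[[0,0,-7],[0,0,0],0],[[0,0,-7],[0,0,0],0],[[0,0,-7],[0,0,0],0],[[0,0,-7],[0,0,0],0],[[0,0,-7],[0,0,0],0]]'
python3 tr.py
python3 - <<'E'
from cell import ctrl
import cv2,numpy as np
print(ctrl.read_state()["qpos"].round(3))
d=ctrl.get_image("top")["pixels"][:,:,::-1];cv2.imwrite("pics/t5.png",d)
a=cv2.imread("pics/top0.png");m=(np.abs(a.astype(int)-d).max(2)>50).astype(np.uint8)
n,l,s,c=cv2.connectedComponentsWithStats(m)
print([tuple(s[i]) for i in range(1,n) if s[i][4]>12])
E
```

```text
clock: 16.3
eef_pos: [212.8, -203.7, 219.6]
tool_rot: [2.829, 0.107, -3.136]
force: [-0.3, -0.4, 0.6]
width: 85.3
gripper_force: 0.0
clock: 16.72
eef_pos: [213.2, -203.4, 218.9]
tool_rot: [2.945, 0.266, -2.534]
force: [-0.8, -0.4, -0.1]
width: 85.5
gripper_force: 0.0
canister shift px ((0.07092006999240041, 0.003307663098173208), 0.9871752581000328) maxdiff 65.44446
t 16.87 pos [ 213.5 -203.5  219. ] rpy [ 2.943  0.265 -2.544] F [ 0.1 -0.4 -0.8] w 85.9 gf 0.0
turn [  -2.49   24.91 -129.9 ] shift@now [-0.3434 -0.0152  0.2807] shift@after turn [ 0.2116 -0.3288  0.21  ] /rows [-0.3434 -0.0152  0.2807]
[ 0.19   0.495  1.132  2.318 -0.723  1.058 -2.241]
[(np.int32(309), np.int32(180), np.int32(21), np.int32(26), np.int32(376)), (np.int32(236), np.int32(196), np.int32(22), np.int32(30), np.int32(435)), (np.int32(334), np.int32(278), np.int32(28), np.int32(9), np.int32(163)), (np.int32(505), np.int32(283), np.int32(31), np.int32(6), np.int32(86)), (np.int32(547), np.int32(288), np.int32(93), np.int32(49), np.int32(2514)), (np.int32(426), np.int32(293), np.int32(32), np.int32(17), np.int32(2
[... 1949 characters left out ...]
int32(31), np.int32(21), np.int32(238)), (np.int32(304), np.int32(381), np.int32(11), np.int32(19), np.int32(123)), (np.int32(455), np.int32(380), np.int32(7), np.int32(5), np.int32(19)), (np.int32(458), np.int32(380), np.int32(20), np.int32(7), np.int32(28)), (np.int32(428), np.int32(384), np.int32(5), np.int32(6), np.int32(16)), (np.int32(385), np.int32(387), np.int32(7), np.int32(13), np.int32(52)), (np.int32(452), np.int32(387), np.int32(38), np.int32(13), np.int32(76)), (np.int32(402), np.int32(390), np.int32(18), np.int32(10), np.int32(100)), (np.int32(447), np.int32(392), np.int32(11), np.int32(8), np.int32(51)), (np.int32(421), np.int32(398), np.int32(15), np.int32(2), np.int32(19))]
```

```bash

python3 -m handwheel '[[[0,1.3,-7],[0,0,0],0],[[0,1.3,-7],[0,0,0],0],[[0,1.3,-7],[0,0,0],0],[[0,1.3,-7],[0,0,0],0],[[0,1.3,-7],[0,0,0],0]]' >/dev/null
python3 -m handwheel '[[[0,1.3,-7],[0,0,0],0],[[0,1.3,-7],[0,0,0],0],[[0,1.3,-7],[0,0,0],0],[[0,1.3,-7],[0,0,0],0],[[0,1.3,-7],[0,0,0],0]]'
python3 - <<'E'
from h import *
from cell import ctrl
print(ctrl.read_state()["qpos"].round(3))
to((430,-203.5,220),down(-.245))
E
```

```text
clock: 17.75
eef_pos: [213.5, -204.1, 218.4]
tool_rot: [-3.08, 0.097, -1.282]
force: [-1.1, -0.7, -0.0]
width: 85.8
gripper_force: 0.0
[ 0.083  0.27   0.886  2.386 -0.464  0.712 -1.523]
t 17.75 pos [ 213.5 -204.1  218.4] rpy [-3.08   0.097 -1.282] F [-1.1 -0.7 -0. ] w 85.8 gf 0.0
turn [ -6.06   3.22 -59.5 ] shift@now [ 0.0608 -0.2077  0.0052] shift@after turn [ 0.2099 -0.0531 -0.0016] /rows [ 0.0608 -0.2077  0.0052]
```

```bash

python3 -m handwheel '[[[-0.7,0.5,-7],[0,0,0],0],[[-0.7,0.5,-7],[0,0,0],0],[[-0.7,0.5,-7],[0,0,0],0],[[-0.7,0.5,-7],[0,0,0],0],[[-0.7,0.5,-7],[0,0,0],0]]' >/dev/null
python3 -m handwheel '[[[0,0,-7],[0,0,0],0],[[0,0,-7],[0,0,0],0],[[0,0,-7],[0,0,0],0],[[0,0,-7],[0,0,0],0],[[0,0,-7],[0,0,0],0]]' >/dev/null
python3 -m handwheel '[[[0,0,-7],[0,0,0],0],[[0,0,-7],[0,0,0],0],[[0,0,-7],[0,0,0],0],[[0,0,-7],[0,0,0],0],[[0,0,-7],[0,0,0],0]]' >/dev/null
python3 -m handwheel '[[[0,0,-7],[0,0,0],0],[[0,0,-7],[0,0,0],0],[[0,0,-7],[0,0,0],0],[[0,0,-7],[0,0,0],0],[[0,0,-7],[0,0,0],0]]'
python3 - <<'E'
from h import *
from cell import ctrl
print(ctrl.read_state()["qpos"].round(3))
to((430,-203.5,220),down(1.327))
E
```

```text
clock: 19.42
eef_pos: [213.2, -204.1, 218.3]
tool_rot: [-3.128, -0.041, 1.159]
force: [0.1, -0.2, -0.3]
width: 85.3
gripper_force: 0.0
[ 0.436  0.175  0.322  2.399 -0.156  0.609  0.472]
t 19.42 pos [ 213.2 -204.1  218.3] rpy [-3.128 -0.041  1.159] F [ 0.1 -0.2 -0.3] w 85.3 gf 0.0
turn [-0.56 -2.39 -9.62] shift@now [ 0.0874  0.1985 -0.0008] shift@after turn [ 0.0529  0.2103 -0.0017] /rows [ 0.0874  0.1985 -0.0008]
```

```bash

python3 -m handwheel '[[[-0.3,-1.2,-4.8],[0.009,0.035,0],0],[[-0.3,-1.2,-4.8],[0.009,0.035,0],0],[[0,0,0],[0.009,0.035,0],0],[[0,0,0],[0.009,0.035,0],0],[[0,0,0],[0.009,0.035,0],0]]' >/dev/null
python3 -m handwheel '[[[0,0,0],[0.009,0.035,0],0],[[0,0,0],[0.035,0.006,0],0],[[0,0,0],[0.035,0.006,0],0],[[0,0,0],[0.035,0.006,0],0],[[0,0,0],[0.035,0.006,0],0]]'
python3 - <<'E'
from h import *
from cell import ctrl
print(ctrl.read_state()["qpos"].round(3))
to((593,171.7,200),down(1.327))
E
```

```text
clock: 20.25
eef_pos: [487.4, -81.6, 218.1]
tool_rot: [3.142, 0.002, 1.32]
force: [0.8, -1.3, 0.4]
width: 85.4
gripper_force: 0.0
[-0.057  0.434  0.231  1.963 -0.138  0.76   0.003]
t 20.25 pos [487.4 -81.6 218.1] rpy [3.142e+00 2.000e-03 1.320e+00] F [ 0.8 -1.3  0.4] w 85.4 gf 0.0
turn [ 0.    0.11 -0.38] shift@now [0.2716 0.0395 0.0176] shift@after turn [0.2713 0.0413 0.0181] /rows [0.2716 0.0395 0.0176]
```

```bash

python3 -m handwheel '[[[0,0,-0.4],[0.038,0.006,0],0],[[0,0,0],[0.038,0.006,0],0],[[0,0,0],[0.039,0.006,0],0],[[0,0,0],[0.039,0.006,0],0],[[0,0,0],[0.039,0.006,0],0]]' >/dev/null
python3 -m handwheel '[[[0,0,0],[0.039,0.006,0],0],[[0,0,0],[0.039,0.006,0],0],[[0,0,0],[0,0,0.018],0],[[0,0,0],[0,0,0],0],[[0,0,0],[0,0,0],0]]'
python3 - <<'E'
from h import *
from cell import ctrl
print(ctrl.read_state()["qpos"].round(3))
to((593,171.7,97),down(1.327))
d=ctrl.get_image("wrist");a=d["pixels"].astype(int)
m=(a[...,0]>110)&(a[...,1]<50)&(a[...,2]<50)
import cv2
n,l,s,c=cv2.connectedComponentsWithStats(m.astype(np.uint8));print([(s[i].tolist(),c[i].round(1).tolist()) for i in range(1,n) if s[i][4]>150])
S=ctrl.read_state();T=np.eye(4);T[:3,:3]=R.from_euler("xyz",S["tool_rot"]).as_matrix();T[:3,3]=S["eef_pos"]
C["w"]=dict(f=d["fx"],c=(d["cx"],d["cy"]),T=T@d["T_tool_cam"])
print("peg y86,y148 pred",proj("w",place((556.3,48.9,-.244),[(6,86,115.6),(6,148,115.6)])).round(1))
E
```

```text
clock: 21.08
eef_pos: [592.1, 169.3, 199.1]
tool_rot: [-3.141, 0.004, 1.329]
force: [-0.1, -1.0, 0.1]
width: 85.3
gripper_force: 0.0
[-0.458  0.624  0.214  1.654 -0.157  0.884 -0.424]
t 21.08 pos [592.1 169.3 199.1] rpy [-3.141  0.004  1.329] F [-0.1 -1.   0.1] w 85.3 gf 0.0
turn [-0.06  0.26  0.11] shift@now [0.003  0.0004 0.1021] shift@after turn [0.0026 0.0003 0.1021] /rows [0.003  0.0004 0.1021]
[([64, 29, 26, 56, 301], [77.9, 56.0]), ([310, 185, 17, 72, 1032], [318.2, 220.7])]
peg y86,y148 pred [[317.2 251.8]
 [317.2 180.3]]
```

The peg is seen at column 318, rows 185-257, against a prediction of 317 and 180-252, so it is aligned. Next: descend and grip.

```bash

python3 -m handwheel '[[[0,0,0],[0.001,0,0.03],0],[[0,0,0],[0.001,0,0.03],0],[[0,0,0],[0,0,0.025],0],[[0,0,0],[0,0,0.017],0],[[0,0,0],[0,0,0],0]]'
python3 -m handwheel '[[[0,0,0],[0,0,0],0],[[0,0,0],[0,0,0],0]]'
python3 tr.py|head -1
python3 - <<'E'
from h import *
to((593,171.7,97),down(1.327))
E
```

```text
clock: 21.55
eef_pos: [591.8, 169.4, 96.0]
tool_rot: [-3.139, 0.005, 1.327]
force: [-0.4, -0.7, -1.0]
width: 85.3
gripper_force: 0.0
clock: 21.72
eef_pos: [595.4, 171.2, 100.5]
tool_rot: [3.137, 0.0, 1.328]
force: [0.4, 0.0, 0.7]
width: 85.7
gripper_force: 0.0
canister shift px ((0.06310359088050888, 0.010098672487799831), 0.9870074325799942) maxdiff 66.44444
t 21.87 pos [595.3 172.1 100.5] rpy [ 3.137e+00 -1.000e-03  1.329e+00] F [ 0.4 -0.7  1.2] w 85.4 gf 0.0
turn [ 0.28 -0.04  0.13] shift@now [-0.0009 -0.0022  0.0035] shift@after turn [-0.0009 -0.0022  0.0035] /rows [-0.0009 -0.0022  0.0035]
```

```bash

python3 -m handwheel '[[[0,0,0],[-0.001,-0.002,0.003],0],[[0,0,0],[0,0,0],0],[[0,0,0],[0,0,0],0]]'
python3 -m handwheel '[[[0,0,0],[0,0,0],1],[[0,0,0],[0,0,0],1],[[0,0,0],[0,0,0],1],[[0,0,0],[0,0,0],1],[[0,0,0],[0,0,0],1]]'
python3 -m handwheel '[[[0,0,0],[0,0,0],1],[[0,0,0],[0,0,0],1],[[0,0,0],[0,0,0],1],[[0,0,0],[0,0,0],1],[[0,0,0],[0,0,0],1]]'
python3 tr.py
```

```text
clock: 22.12
eef_pos: [591.8, 171.7, 95.9]
tool_rot: [3.139, 0.001, 1.33]
force: [0.1, -0.3, -0.6]
width: 85.5
gripper_force: 0.0
clock: 22.53
eef_pos: [592.0, 171.6, 95.7]
tool_rot: [3.139, 0.001, 1.33]
force: [0.3, -0.0, -0.4]
width: 25.7
gripper_force: 0.0
clock: 22.95
eef_pos: [592.1, 171.6, 95.8]
tool_rot: [3.139, 0.001, 1.33]
force: [0.3, 1.1, 1.2]
width: 11.9
gripper_force: 58.4
canister shift px ((0.09422042991976909, 0.020862724515229303), 0.9847873854637146) maxdiff 66.66667
t 23.1 pos [592.1 171.6  95.8] rpy [3.139e+00 1.000e-03 1.330e+00] F [-0.2  0.1  2.3] w 12.2 gf 58.4
turn [-6.16  6.2  90.07] shift@now [-0.1268 -0.0381  0.0553] shift@after turn [-0.0448  0.127   0.0495] /rows [-0.1268 -0.0381  0.0553]
```

```bash

python3 -m handwheel '[[[0,0,0],[0,-0.005,0.001],1],[[0,0,0],[0,-0.005,0.001],1],[[0,0,0],[0,-0.0097,0.0033],1],[[0,0,0],[0,0,0],1]]'
python3 -m handwheel '[[[0,0,0],[0,-0.0093,0.0044],1],[[0,0,0],[0,-0.0087,0.0055],1],[[0,0,0],[0,0,0],1]]'
python3 tr.py | head -2
python3 - <<'E'
from h import *
# expected at phi=36 from grip pose
print(np.array([592.1,171.6,95.8])+np.array([-.970*37.7,.241*37.7,-15.2]))
E
```

```text
clock: 23.43
eef_pos: [574.7, 176.1, 90.9]
tool_rot: [3.134, -0.001, 1.33]
force: [4.8, -1.7, 0.1]
width: 12.1
gripper_force: 60.0
clock: 23.68
eef_pos: [556.7, 180.6, 80.1]
tool_rot: [3.135, -0.0, 1.33]
force: [6.2, -0.4, -5.0]
width: 12.0
gripper_force: 60.6
canister shift px ((0.08455188326053431, 0.02206973787263422), 0.9711065298318863) maxdiff 164.88889
t 23.83 pos [556.7 180.6  80.1] rpy [ 3.136 -0.     1.33 ] F [ 4.3 -0.6 -4.9] w 11.8 gf 60.7
[555.531  180.6857  80.6   ]
```

```bash

python3 -m handwheel '[[[0,0,0],[0,-0.0079,0.0065],1],[[0,0,0],[0,-0.0071,0.0074],1],[[0,0,0],[0,0,0],1]]'
python3 -m handwheel '[[[0,0,0],[0,-0.0061,0.0082],1],[[0,0,0],[0,-0.005,0.0089],1],[[0,0,0],[0,0,0],1]]'
python3 -m handwheel '[[[0,0,0],[0,-0.0039,0.0095],1],[[0,0,0],[0,-0.0027,0.0099],1],[[0,0,0],[0,0,0],1]]'
python3 - <<'E'
from h import *
a=np.radians(88.2);p=np.array([592.1,171.6,95.8])+np.array([-.970*72.3,.241*72.3,-80.5])
to(p,down(1.327))
E
```

```text
clock: 24.08
eef_pos: [543.3, 184.0, 66.2]
tool_rot: [3.133, -0.001, 1.33]
force: [7.0, -0.8, -7.7]
width: 12.2
gripper_force: 62.5
clock: 24.33
eef_pos: [532.7, 186.7, 49.0]
tool_rot: [3.133, -0.001, 1.33]
force: [7.1, -1.0, -3.4]
width: 12.3
gripper_force: 65.1
clock: 24.58
eef_pos: [525.7, 188.5, 29.4]
tool_rot: [3.135, -0.001, 1.33]
force: [5.2, 0.1, -1.8]
width: 12.6
gripper_force: 67.7
t 24.58 pos [525.7 188.5  29.4] rpy [ 3.135e+00 -1.000e-03  1.330e+00] F [ 5.2  0.1 -1.8] w 12.6 gf 67.7
turn [ 0.38 -0.05  0.15] shift@now [-0.0004 -0.0039  0.0141] shift@after turn [-0.0004 -0.0038  0.0141] /rows [-0.0004 -0.0039  0.0141]
```

```bash

python3 -m handwheel '[[[0,0,0],[0,-0.0015,0.0095],1],[[0,0,0],[0,-0.001,0.003],1],[[0,0,0],[0,0,0],1]]'
python3 -m handwheel '[[[0,0,0],[0,0,0.002],1],[[0,0,0],[0,0,0],1],[[0,0,0],[0,0,0],1]]'
python3 -m handwheel '[[[0,0,0],[0,0,0.002],1],[[0,0,0],[0,0,0],1],[[0,0,0],[0,0,0],1]]'
```

```text
clock: 24.83
eef_pos: [523.6, 189.1, 17.5]
tool_rot: [3.135, -0.001, 1.33]
force: [4.6, -0.7, 1.2]
width: 12.0
gripper_force: 69.2
clock: 25.08
eef_pos: [523.5, 189.1, 16.0]
tool_rot: [3.135, -0.001, 1.33]
force: [5.0, -0.6, 3.3]
width: 12.7
gripper_force: 69.4
clock: 25.33
eef_pos: [523.3, 189.2, 14.2]
tool_rot: [3.136, -0.001, 1.33]
force: [3.8, -0.5, 6.0]
width: 12.5
gripper_force: 69.8
```

```bash

python3 -m handwheel '[[[0,0,0],[0,0,0.002],1],[[0,0,0],[0,0,0],1],[[0,0,0],[0,0,0],1]]'
python3 -m handwheel '[[[0,0,0],[0,0,0.002],1],[[0,0,0],[0,0,0],1],[[0,0,0],[0,0,0],1]]'
python3 -m handwheel '[[[0,0,0],[0,0,0.002],1],[[0,0,0],[0,0,0],1],[[0,0,0],[0,0,0],1]]'
python3 tr.py | head -2
```

```text
clock: 25.58
eef_pos: [523.0, 189.2, 11.6]
tool_rot: [3.136, -0.001, 1.33]
force: [6.5, 0.1, 0.7]
width: 11.8
gripper_force: 70.4
clock: 25.83
eef_pos: [522.9, 189.2, 9.5]
tool_rot: [3.137, -0.001, 1.33]
force: [5.7, 0.0, -0.3]
width: 12.2
gripper_force: 70.5
clock: 26.08
eef_pos: [522.9, 189.2, 8.2]
tool_rot: [3.136, -0.001, 1.33]
force: [4.7, -0.6, 7.0]
width: 11.8
gripper_force: 71.2
canister shift px ((0.06425663177974528, 0.024252930445449294), 0.9789480629563332) maxdiff 164.88889
t 26.23 pos [522.9 189.2   8.2] rpy [ 3.137e+00 -1.000e-03  1.330e+00] F [ 4.4 -0.7  7.4] w 12.2 gf 71.1
```

```bash

python3 -m handwheel '[[[0,0,0],[0,0,0],0],[[0,0,0],[0,0,0],0],[[0,0,0],[0,0,0],0],[[0,0,0],[0,0,0],0]]'
python3 -m handwheel '[[[0,0,0],[0,0,-0.03],0],[[0,0,0],[0,0,-0.04],0],[[0,0,0],[0,0,-0.04],0],[[0,0,0],[0,0,-0.02],0],[[0,0,0],[0,0,0],0]]'
cat > pg.py <<'E'
from h import *
from cell import ctrl
import cv2
S=ctrl.read_state();d=ctrl.get_image("wrist")
T=np.eye(4);T[:3,:3]=R.from_euler("xyz",S["tool_rot"]).as_matrix();T[:3,3]=S["eef_pos"]
C["w"]=dict(f=d["fx"],c=(d["cx"],d["cy"]),T=T@d["T_tool_cam"])
im={"wrist":d["pixels"],"side":ctrl.get_image("side")["pixels"]}
for k,a in im.items():
    a=a.astype(int);m=(a[...,0]>90)&(a[...,1]<45)&(a[...,2]<45)
    n,l,s,c=cv2.connectedComponentsWithStats(m.astype(np.uint8));print(k,[(s[i].tolist(),c[i].round(1).tolist()) for i in range(1,n) if s[i][4]>40 and (k!="side" or (s[i][0]<360 and s[i][1]>150))])
for g in(1.2,1.3,1.35,1.4,1.45):
    f=g+.1396;P=place((556.3,48.9,-.244),[(17.7-84*np.sin(f),y,32.4+84*np.cos(f)) for y in(86,117,148)])
    print(g,"w",proj("w",P).round(1).tolist(),"side",proj("side",P).round(1).tolist())
cv2.imwrite("pics/last.png",np.hstack([cv2.resize(im["wrist"],(400,250)),cv2.resize(im["side"][150:250,220:400],(400,222))[:222] if 0 else cv2.resize(im["side"][140:255,216:400],(400,250))])[:,:,::-1])
E
python3 pg.py; python3 tr.py|head -1
```

```text
clock: 26.57
eef_pos: [519.5, 188.9, 6.7]
tool_rot: [-3.141, 0.002, 1.33]
force: [-0.0, -0.2, 0.7]
width: 60.2
gripper_force: 0.0
clock: 26.98
eef_pos: [523.3, 190.0, 141.8]
tool_rot: [3.134, -0.004, 1.33]
force: [-0.9, -0.3, 0.5]
width: 85.6
gripper_force: 0.0
wrist [([266, 155, 7, 19, 45], [269.2, 163.0]), ([306, 169, 33, 80, 1290], [317.6, 211.6]), ([263, 199, 9, 31, 75], [267.4, 213.1]), ([183, 222, 18, 41, 176], [191.1, 241.5]), ([151, 224, 9, 19, 48], [154.4, 232.0]), ([632, 226, 8, 11, 44], [636.4, 231.6]), ([425, 232, 7, 12, 45], [428.5, 237.4]), ([160, 234, 14, 25, 81], [167.0, 248.3]), ([83, 247, 11, 19, 44], [88.0, 255.6]), ([99, 250, 33, 53, 179], [115.9, 277.7]), ([112, 253, 21, 38, 121], [121.2, 268.5]), ([134, 253, 20, 30, 106], [143.8, 264.7]), ([631, 263, 9, 11, 50], [636.3, 268.4]), ([105, 271, 12, 22, 66], [110.8, 281.6]), ([95, 274, 16, 28, 53], [101.6, 287.0]), ([91, 278, 16, 25, 43], [98.4, 289.9])]
side []
1.2 w [[319.3, 254.2], [319.5, 220.6], [319.7, 184.6]] side [[319.7, 192.8], [320.0, 186.3], [320.2, 180.0]]
1.3 w [[317.6, 250.1], [317.7, 217.5], [317.8, 182.5]] side [[319.2, 195.2], [319.5, 188.7], [319.8, 182.4]]
1.35 w [[317.0, 248.2], [317.1, 215.9], [317.2, 181.5]] side [[319.0, 196.4], [319.3, 189.9], [319.6, 183.6]]
1.4 w [[316.8, 246.2], [316.8, 214.5], [316.9, 180.5]] side [[319.0, 197.7], [319.3, 191.1], [319.6, 184.8]]
1.45 w [[316.7, 244.4], [316.8, 213.0], [316.9, 179.6]] side [[319.0, 198.9], [319.3, 192.3], [319.6, 186.0]]
canister shift px ((0.07860573535982596, 0.016205874163407685), 0.9739834654331208) maxdiff 164.77777
```

```bash

python3 -m handwheel '[[[0,0,0],[0,0,0],1],[[0,0,0],[0,0,0.03],1],[[0,0,0],[0,0,0.03],1],[[0,0,0],[0,0,0.02],1],[[0,0,0],[0,0,0],1]]'
python3 -m handwheel '[[[0,0,0],[0,0,0],1],[[0,0,0],[0,0,0],1],[[0,0,0],[0,0,0],1],[[0,0,0],[0,0,0],1]]'
python3 - <<'E'
from h import *
p=place((556.3,48.9,-.244),[(-66.3,128,45)])[0]
to(p,down(1.327))
E
```

```text
clock: 27.65
eef_pos: [517.6, 187.7, 52.8]
tool_rot: [-3.136, 0.006, 1.33]
force: [-0.5, 0.2, -0.2]
width: 25.4
gripper_force: 0.0
clock: 27.98
eef_pos: [522.2, 189.3, 58.8]
tool_rot: [3.137, -0.001, 1.33]
force: [0.1, 0.5, 0.8]
width: -0.1
gripper_force: 0.0
t 27.98 pos [522.2 189.3  58.8] rpy [ 3.137e+00 -1.000e-03  1.330e+00] F [0.1 0.5 0.8] w -0.1 gf 0.0
turn [ 0.24 -0.04  0.17] shift@now [-0.      0.0006  0.0138] shift@after turn [0.     0.0007 0.0138] /rows [-0.      0.0006  0.0138]
```

```bash

python3 -m handwheel '[[[0,0,0],[0,0,0.005],1],[[0,0,0],[0,0,0.004],1],[[0,0,0],[0,0,0],1]]'
python3 -m handwheel '[[[0,0,0],[0,0,0.003],1],[[0,0,0],[0,0,0],1],[[0,0,0],[0,0,0],1]]'
python3 -m handwheel '[[[0,0,0],[0,0,0.002],1],[[0,0,0],[0,0,0],1],[[0,0,0],[0,0,0],1]]'
python3 -m handwheel '[[[0,0,0],[0,0,0.002],1],[[0,0,0],[0,0,0],1],[[0,0,0],[0,0,0],1]]'
python3 -m handwheel '[[[0,0,0],[0,0,0.001],1],[[0,0,0],[0,0,0],1],[[0,0,0],[0,0,0],1]]'
```

```text
clock: 28.23
eef_pos: [520.9, 188.9, 48.0]
tool_rot: [3.14, 0.001, 1.33]
force: [-0.2, -1.2, -0.1]
width: 0.1
gripper_force: 0.0
clock: 28.48
eef_pos: [521.2, 188.9, 45.3]
tool_rot: [3.14, 0.001, 1.33]
force: [-0.1, -0.6, 0.2]
width: -0.2
gripper_force: 0.0
clock: 28.73
eef_pos: [521.2, 188.9, 43.4]
tool_rot: [3.14, 0.001, 1.33]
force: [0.3, -0.8, 0.4]
width: 0.0
gripper_force: 0.0
clock: 28.98
eef_pos: [521.6, 189.0, 41.9]
tool_rot: [3.139, 0.0, 1.33]
force: [-0.2, -0.6, 4.7]
width: 0.4
gripper_force: 2.3
clock: 29.23
eef_pos: [521.7, 189.1, 41.7]
tool_rot: [3.139, -0.0, 1.33]
force: [-2.4, -0.9, 11.2]
width: -0.2
gripper_force: 6.0
```

Contact came at 42 mm (peg axis 35 mm) and the force rose to 11 N, well above the 2 N gate friction, so the gate is at its stop. I'll retreat and take a last look.

```bash

python3 -m handwheel '[[[0,0,0],[0,0,-0.03],1],[[0,0,0],[0,0,-0.04],1],[[0,0,0],[0,0,-0.04],1],[[0,0,0],[0,0,-0.03],1],[[0,0,0],[0,0,0],1]]'
python3 pg.py >/dev/null; python3 tr.py|head -2
```

```text
clock: 29.65
eef_pos: [524.9, 190.2, 186.5]
tool_rot: [3.13, -0.006, 1.33]
force: [0.5, 0.2, 0.4]
width: -0.0
gripper_force: 0.0
canister shift px ((0.07875227521871508, 0.022692470006699494), 0.9768339130282402) maxdiff 164.88889
t 29.9 pos [519.9 188.8 179.1] rpy [-3.141e+00  2.000e-03  1.330e+00] F [-0.6 -0.2 -0.8] w -0.3 gf 0.0
```

View pics/last.png

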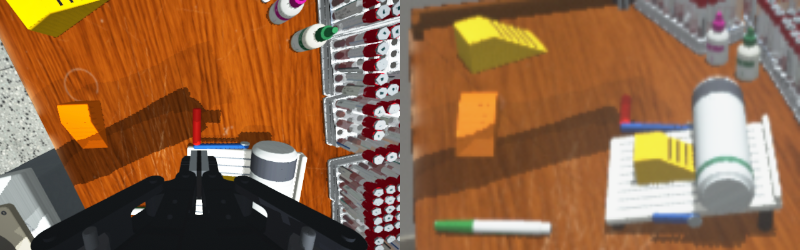

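The side half shows the gate folded flat: long arm at (655,127), short arm at (680,217), peg at (626,110). The chock (665,157) is against the canister (720,145), which hasn't moved.

```bash
python3 -c "
from cell import ctrl
print(ctrl.finish_job())"
```

```text
the job is handed in; nothing more can be done
None
```

The job is handed in at about 30 s: the chock is snug and centred, the gate is folded down to its stop, and the canister is held by the chock alone with no visible movement.

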